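# Find the softest shock mount and push its tag down

## Task

With the fingertips, press down and let up the spring pads of the three shock mounts on the mat, one after another from the robot's left to its right, each clearly down by several millimetres. Then push the white tag of the softest of these three fully down and leave all other tags up. Do not lift, carry or shove the mounts, leave the spare mount off the mat and the other things on the bench alone, and finish clear of everything.

Things in the scene. Friction and masses are not known exactly. Their poses are not given: they have to be found in the camera images.
- mat: Flat grey bench mat, 190 x 420 x 1 mm, fixed, with three white-outlined places; a mount stands in each, within 20 mm of its middle. They lie at y = +135 mm (left), 0 (middle) and -135 mm (right) in the mat's frame. Origin at its centre on the bench; its x axis points roughly away from the robot (yaw within 0.25 rad), its y axis to the robot's left.
- mount_a: One of four loose, identical-looking 0.8 kg shock mounts. Aluminium base plate 130 x 74 x 10 mm; on it, 32 mm from the centre towards -x (the robot's side), a round black pad on a coil spring; 36 mm from the centre towards +x, an upright white tag in a black guide. Nothing is taller than 70 mm. Origin: centre of the plate's underside; x from pad to tag, z up. Yaw within 0.5 rad of the robot's.
- pad_a_top (a point): Centre of the top face of the spring pad of mount_a: a disc 44 mm across, 14 mm thick, top 64 mm above the bench when free. Moves with the pad.
- pad_a (a joint): How far the pad of mount_a is pressed down (m): 0 free, 0.014 at the stop. It springs back. The push is about 1 N to start it, then rises evenly with depth; to the stop it takes about 4 N on the softest of all mounts and about 19 N on the hardest. It counts as pressed from 0.003 on.
- tag_a_top (a point): Centre of the top face of the tag of mount_a: 13 mm (along mount x) by 32 mm (along mount y), 70 mm above the bench when up, 56 mm when down; the guide's rim around it (24 x 44 mm) is 50 mm above the bench. Moves with the tag.
- tag_a (a joint): How far the tag of mount_a is pushed down (m): 0 up, 0.014 at its stop. It slides stiffly, about 3 N all the way, and stays where it is left; it does not spring back. Down means more than 0.011.
- mount_b: Another shock mount, looking just like mount_a. The four differ only in spring stiffness, each 1.6 to 2 times the next softer. Which three stand on the mat, and where, changes every time; the fourth is the spare, standing off the mat, about 0.3 m to the left of the mat's centre.
- pad_b_top (a point): Centre of the top face of the spring pad of mount_b: a disc 44 mm across, 14 mm thick, top 64 mm above the bench when free. Moves with the pad.
- pad_b (a joint): How far the pad of mount_b is pressed down (m): 0 free, 0.014 at the stop. It springs back. As pad_a.
- tag_b_top (a point): Centre of the top face of the tag of mount_b: 13 mm (along mount x) by 32 mm (along mount y), 70 mm above the bench when up, 56 mm when down; the guide's rim around it (24 x 44 mm) is 50 mm above the bench. Moves with the tag.
- tag_b (a joint): How far the tag of mount_b is pushed down (m): 0 up, 0.014 at its stop. As tag_a.
- mount_c: Another shock mount, looking just like mount_a (see mount_a and mount_b).
- pad_c_top (a point): Centre of the top face of the spring pad of mount_c: a disc 44 mm across, 14 mm thick, top 64 mm above the bench when free. Moves with the pad.
- pad_c (a joint): How far the pad of mount_c is pressed down (m): 0 free, 0.014 at the stop. It springs back. As pad_a.
- tag_c_top (a point): Centre of the top face of the tag of mount_c: 13 mm (along mount x) by 32 mm (along mount y), 70 mm above the bench when up, 56 mm when down; the guide's rim around it (24 x 44 mm) is 50 mm above the bench. Moves with the tag.
- tag_c (a joint): How far the tag of mount_c is pushed down (m): 0 up, 0.014 at its stop. As tag_a.
- mount_d: Another shock mount, looking just like mount_a (see mount_a and mount_b).
- pad_d_top (a point): Centre of the top face of the spring pad of mount_d: a disc 44 mm across, 14 mm thick, top 64 mm above the bench when free. Moves with the pad.
- pad_d (a joint): How far the pad of mount_d is pressed down (m): 0 free, 0.014 at the stop. It springs back. As pad_a.
- tag_d_top (a point): Centre of the top face of the tag of mount_d: 13 mm (along mount x) by 32 mm (along mount y), 70 mm above the bench when up, 56 mm when down; the guide's rim around it (24 x 44 mm) is 50 mm above the bench. Moves with the tag.
- tag_d (a joint): How far the tag of mount_d is pushed down (m): 0 up, 0.014 at its stop. As tag_a.
- jar_mid (a point): Middle (half-way up) of a closed white jar with black lid, 72 mm across and 75 mm tall, standing beyond the mat. Bystander.
- screwdriver_grip (a point): Middle of the handle of a green-handled screwdriver lying on the bench between the robot and the mat, roughly crosswise. Bystander.
- screwbox: Clear open box with compartments, 130 x 90 x 30 mm, to the right of the mat. Origin: centre of its underside. Bystander.
Mind the look-alikes: they are no part of the job. Leave any brown or red look-alike of the mount_a alone.

How it is judged (in metres and radians):
On the way, in this order (a step that is already met when the one before it is completed fails the run):
1. the pad in the left place is pressed down at least 3 mm (((y of mount_a in the frame of mat between 0.085 and 0.185 m and value of joint pad_a above 0.003 m) or (y of mount_b in the frame of mat between 0.085 and 0.185 m and value of joint pad_b above 0.003 m) or (y of mount_c in the frame of mat between 0.085 and 0.185 m and value of joint pad_c above 0.003 m) or (y of mount_d in the frame of mat between 0.085 and 0.185 m and value of joint pad_d above 0.003 m))), for 0.05 s.
2. the pad in the middle place is pressed down at least 3 mm (((y of mount_a in the frame of mat between -0.05 and 0.05 m and value of joint pad_a above 0.003 m) or (y of mount_b in the frame of mat between -0.05 and 0.05 m and value of joint pad_b above 0.003 m) or (y of mount_c in the frame of mat between -0.05 and 0.05 m and value of joint pad_c above 0.003 m) or (y of mount_d in the frame of mat between -0.05 and 0.05 m and value of joint pad_d above 0.003 m))), for 0.05 s.
3. the pad in the right place is pressed down at least 3 mm (((y of mount_a in the frame of mat between -0.185 and -0.085 m and value of joint pad_a above 0.003 m) or (y of mount_b in the frame of mat between -0.185 and -0.085 m and value of joint pad_b above 0.003 m) or (y of mount_c in the frame of mat between -0.185 and -0.085 m and value of joint pad_c above 0.003 m) or (y of mount_d in the frame of mat between -0.185 and -0.085 m and value of joint pad_d above 0.003 m))), for 0.05 s.
4. the tag of the softest of the three is fully down (((horizontal distance between mount_a and mat below 0.2 m and value of joint tag_a above 0.011 m and value of joint each of tag_b, tag_c, tag_d below 0.004 m) or (not (horizontal distance between mount_a and mat below 0.2 m) and value of joint tag_b above 0.011 m and value of joint each of tag_a, tag_c, tag_d below 0.004 m))), for 0.1 s.
At the end, for the whole second after the job is handed in: The tag of the softest of the three mounts on the mat is down by more than 11 of its 14 mm, all other tags are up (less than 4 mm down), all pads are released, and the mounts stand flat within 20 mm of where they were, the other things within 30 mm (((horizontal distance between mount_a and mat below 0.2 m and value of joint tag_a above 0.011 m and value of joint each of tag_b, tag_c, tag_d below 0.004 m) or (not (horizontal distance between mount_a and mat below 0.2 m) and value of joint tag_b above 0.011 m and value of joint each of tag_a, tag_c, tag_d below 0.004 m)) and value of joint each of pad_a, pad_b, pad_c, pad_d below 0.002 m and distance of each of mount_a, mount_b, mount_c, mount_d from where it was at the start of the episode below 0.02 m and angle between each of mount_a, mount_b, mount_c, mount_d's own z axis and vertical below 0.05 rad and linear speed of each of mount_a, mount_b, mount_c, mount_d below 0.01 m/s and distance of each of jar_mid, screwdriver_grip, screwbox from where it was at the start of the episode below 0.03 m); the robot touches nothing.
It fails at once if a tag other than that of the softest mount on the mat is pushed down more than 5 mm ((value of joint tag_a above 0.005 m and not (horizontal distance between mount_a and mat below 0.2 m)) or (value of joint tag_b above 0.005 m and horizontal distance between mount_a and mat below 0.2 m) or value of joint any of tag_c, tag_d above 0.005 m).
It fails at once if a mount is lifted (8 mm), tipped (0.2 rad) or shoved more than 25 mm (height (world z) of any of mount_a, mount_b, mount_c, mount_d above 0.008 m or angle between any of mount_a, mount_b, mount_c, mount_d's own z axis and vertical above 0.2 rad or distance of any of mount_a, mount_b, mount_c, mount_d from where it was at the start of the episode above 0.025 m).
It fails at once if the pad of the spare mount is pressed ((not (horizontal distance between mount_a and mat below 0.2 m) and value of joint pad_a above 0.003 m) or (not (horizontal distance between mount_b and mat below 0.2 m) and value of joint pad_b above 0.003 m) or (not (horizontal distance between mount_c and mat below 0.2 m) and value of joint pad_c above 0.003 m) or (not (horizontal distance between mount_d and mat below 0.2 m) and value of joint pad_d above 0.003 m)).
It fails at once if the jar, the screwdriver or the screw box is lifted or moved more than 30 mm (distance of any of jar_mid, screwdriver_grip, screwbox from where it was at the start of the episode above 0.03 m).
It also fails if it takes over 51 s, if anything falls off the work surface, if the arm or the gripper's body presses on something with over 40 N, if the wrist force passes 120 N, or if a joint passes its speed limit or range.

## Robot

A 6-joint arm with a two-finger parallel gripper is mounted at the origin on the work surface. World frame = base frame: x ahead of the robot, y to its left, z up, the work surface at z = 0. Lengths are in mm, angles in rad, forces in N, time in s.
With the tool pointing down it reaches from about 275 to 1000 mm from the base axis. Payload 8.4 kg.
Tool frame: the origin (TCP) lies between the finger pads; the fingertips stand 22 mm ahead of it and the grasp point (between the pads) lies 3 mm ahead of it (r.nose_length is the distance from the TCP to the fingertips, in mm); z points along the fingers, y is the direction in which the jaws open and shut (so a half turn about z gives the same grasp; the last joint's range is limited). The gripper opens to 85 mm and grips with 20 to 120 N. Pads are 22 mm wide; open, the fingers measure 114 mm over their backs; the gripper's body (76 mm by 85 mm) begins 54 mm behind the grasp point. The pads swing forward as they close: fully open they stand 13 mm farther back than shut.
Start: joints at [1.165, 0.353, 1.633, -0, 1.155, -0.002], TCP at [245.571, 574.737, 253.281] pointing down, gripper open.
Joint ranges: [-2.63, 2.63], [-0.92, 2.1], [0.06, 2.66], [-1.3, 4.44], [0, 2.69], [-3.02, 3.02]. Speed limits (rad/s): [2.22, 2.22, 2.79, 3.14, 3.14, 3.14].

## Interface

Orientations are given as [roll, pitch, yaw] about the fixed x, y, z axes, in that order (R = Rz(yaw) Ry(pitch) Rx(roll)).
In Python, from rig import r, viewer, order gives the robot as it stands.
- The arm moves only by the shell command python3 -m inch 'ROWS' [FORCE]. ROWS is JSON, a list of rows, each a list of 7 numbers: the opening, from 0 (shut) to 1 (fully open), then the shift along the tool's x, y, z in mm, then the turn, a rotation vector about the tool's x, y, z in degrees. A call has 1 to 8 rows; each row shifts and turns the pose as measured when the row begins, along the tool's axes as they then stand; what a row does not reach is not made up. A row lasts 1/10 s, in which the tool goes at most 50 mm and 8.59 degrees, less where a joint would pass 70% of its speed; a pose out of reach is approached as far as the arm can. A call is refused whole if a number of a shift passes 50 or a number of a turn 8.59, either way. A call with a gripper value outside its range is refused whole. The fingers move at their own pace and stop on an object; FORCE is the grip in N (left out, the last holds). Time passes only in rows, so rows that do not move let the fingers close. It gives the time, the measured TCP pose, the force and the opening at its end, in the units of the state.
- r.sense(): the state, without advancing time (a new reading comes with each control period).
- viewer.grab_frame(name): name is "scene" or "top"; returns the picture (480x640x3 uint8, red, green, blue); there is no depth.
- viewer.camera_params(name): a dict with "intrinsics" (3x3 intrinsics, pixels), "pose" (4x4, takes a point from camera to world coordinates). Camera axes: x right, y up, looking along -z (the intrinsics and any distortion apply to the point x, -y, -z); pixel columns grow to the right and rows downward; lengths in mm; the calibration is good to about 2 mm. A picture is of the moment at which its call begins. camera_params takes no time and is no camera call.
- order.sign_off(): hands the job in, once; it reports no verdict.
The state is a dict: "clock": time; "qpos": joint angles; "qvel": joint speeds; "joint_efforts": joint torques, N m; "eef_pos": TCP position; "tcp_rot": TCP orientation; "contact_force": force on the tool from outside, world axes, zero at the start; "wrist_torque": the same for the moment, N m; "opening": opening from 0.0 (shut) to 1.0 (fully open).
Only numpy, scipy, OpenCV 4.12 (cv2) and the standard library are available. Lean on these libraries where they do the work, as an engineer would, in place of code of your own. Each camera call takes 0.05 s, during which the arm holds its last target.

## Working session

There is one attempt and no reset: what is moved stays moved. The work goes in short steps, Python scripts to look and compute and a shell command to move; the robot and the scene stay as the last step left them, time stands still between calls to the robot, and variables do not carry over. Pictures are saved under pics/ and viewed, and the job is handed in when it is done.

```bash
mkdir -p pics; ls; python3 - <<'E'
from rig import r, viewer, order
import cv2
s=r.sense(); print(s); print(r.nose_length)
for n in("scene","top"):
    im=viewer.grab_frame(n); cv2.imwrite(f"pics/{n}0.png",im[:,:,::-1]); p=viewer.camera_params(n); print(n,p)
E
```

```text
pics
{'clock': 0.0, 'qpos': array([ 1.16458831e+00,  3.53667844e-01,  1.63411631e+00,  2.47457250e-05,
        1.15519427e+00, -2.38817649e-03]), 'qvel': array([ 0.00049701,  0.00059945,  0.00135809, -0.00170356,  0.00121485,
        0.00187203]), 'joint_efforts': array([-2.49289456e-03, -6.05258203e+01, -3.42064834e+01, -2.32766024e-04,
        9.45091975e-03,  2.68724392e-06]), 'eef_pos': array([245.39853052, 574.3359818 , 252.55698041]), 'tcp_rot': array([-3.14020693e+00, -2.59347557e-05,  2.73776279e+00]), 'contact_force': array([-0.53183888, -0.26572198,  0.28180803]), 'wrist_torque': array([-0.00850506, -0.08205391, -0.00592574]), 'opening': 0.9994023494648211}
22.0
scene {'intrinsics': array([[560.63242057,   0.        , 321.52993068],
       [  0.        , 560.63242057, 240.60136598],
       [  0.        ,   0.        ,   1.        ]]), 'pose': array([[-5.24846133e-01, -5.12727601e-01,  6.79446057e-01,
         1.28347740e+03],
       [ 8.50969948e-01, -3.34502759e-01,  4.04917339e-01,
         3.84983064e+02],
       [ 1.96642848e-02,  7.90707475e-01,  6.11878259e-01,
         6.88814142e+02],
       [ 0.00000000e+00,  0.00000000e+00,  0.00000000e+00,
         1.00000000e+00]])}
top {'intrinsics': array([[493.88426432,   0.        , 322.82751338],
       [  0.        , 493.88426432, 240.27001927],
       [  0.        ,   0.        ,   1.        ]]), 'pose': array([[ 1.68241518e-02,  9.77196160e-01, -2.11671003e-01,
         3.89774593e+02],
       [-9.99855601e-01,  1.69493617e-02, -1.22298862e-03,
        -1.86565366e+01],
       [ 2.39258860e-03,  2.11661013e-01,  9.77340212e-01,
         1.01271558e+03],
       [ 0.00000000e+00,  0.00000000e+00,  0.00000000e+00,
         1.00000000e+00]])}
```

View pics/scene0.png

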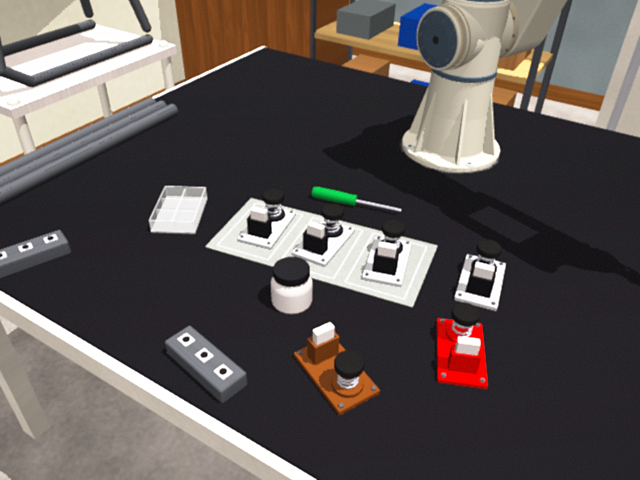

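View pics/top0.png

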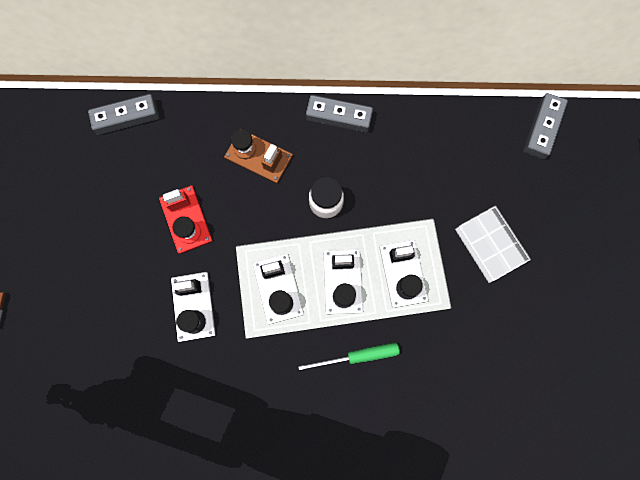

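The top view shows the mat with three aluminium mounts. Their pads are at about (280,302) left, (344,295) middle and (409,287) right, and their tags at (271,268), (343,260) and (403,252). 

Things that could be mistaken for these are the spare at (191,321), the red look-alike at (184,228) and the brown one at (242,141). The jar is at (326,197), the screwdriver at (375,353) and the screw box at (492,244). I'll use the three on the mat.

```bash
cat > h.py <<'E'
import numpy as np, cv2
from rig import r, viewer, order
def ray(n,uv,z):
    p=viewer.camera_params(n);K=p["intrinsics"];T=p["pose"]
    d=np.array([(uv[0]-K[0,2])/K[0,0],-(uv[1]-K[1,2])/K[1,1],-1.])
    d=T[:3,:3]@d;o=T[:3,3]
    return o+d*(z-o[2])/d[2]
def proj(n,P):
    p=viewer.camera_params(n);K=p["intrinsics"];T=p["pose"]
    q=T[:3,:3].T@(np.array(P)-T[:3,3]); return K[0,2]+K[0,0]*q[0]/-q[2],K[1,2]+K[1,1]*-q[1]/-q[2]
E
python3 - <<'E'
import cv2,numpy as np
from h import *
im=cv2.imread("pics/top0.png"); g=cv2.cvtColor(im,cv2.COLOR_BGR2GRAY)
# mat corners
m=((g>150)).astype(np.uint8); 
m2=cv2.morphologyEx(m,cv2.MORPH_CLOSE,np.ones((25,25)))
m2[:, :232]=0; m2[:, 453:]=0; m2[:215]=0
c=max(cv2.findContours(m2,cv2.RETR_EXTERNAL,cv2.CHAIN_APPROX_NONE)[0],key=cv2.contourArea)
rc=cv2.approxPolyDP(c,12,True)[:,0]; W=np.array([ray("top",x,1) for x in rc]); print("mat",rc.tolist(),W.round(),W.mean(0).round())
for nm,u,v in(("L",281,302),("M",344,295),("R",409,287),("spare",190,321)):
    s=g[v-20:v+20,u-20:u+20]
    for t in (30,45,60):
        b=(s<t).astype(np.uint8); b=cv2.morphologyEx(b,cv2.MORPH_OPEN,cv2.getStructuringElement(2,(9,9)))
        cs=cv2.findContours(b,cv2.RETR_EXTERNAL,cv2.CHAIN_APPROX_NONE)[0]
        if not cs: continue
        cc=max(cs,key=cv2.contourArea);(x,y),rad=cv2.minEnclosingCircle(cc)
        print(nm,t,[round(x+u-20+0,1),round(y+v-20,1)],round(rad,1),cv2.boundingRect(cc),ray("top",(x+u-20,y+v-20),64).round(1))
crop=im[230:345,160:440]; cv2.imwrite("pics/crop0.png",cv2.resize(crop,None,fx=2.8,fy=2.8,interpolation=cv2.INTER_CUBIC))
E
```

```text
mat [[236, 247], [246, 337], [450, 307], [452, 226], [342, 228], [313, 215], [312, 236]] [[ 591.  164.    1.]
 [ 407.  134.    1.]
 [ 474. -279.    1.]
 [ 644. -289.    1.]
 [ 636.  -57.    1.]
 [ 663.    4.    1.]
 [ 618.    5.    1.]] [576. -45.   1.]
L 60 [280.7, 302.1] 12.1 (8, 9, 24, 24) [472.8  61.   64. ]
M 60 [344.0, 295.3] 11.9 (9, 9, 23, 24) [487.9 -60.   64. ]
R 60 [409.5, 286.5] 12.9 (8, 8, 25, 24) [ 507. -186.   64.]
spare 45 [173.0, 325.5] 14.8 (0, 10, 7, 30) [425.2 263.4  64. ]
spare 60 [190.2, 320.2] 13.5 (7, 9, 27, 23) [435.8 231.6  64. ]
```

View pics/crop0.png

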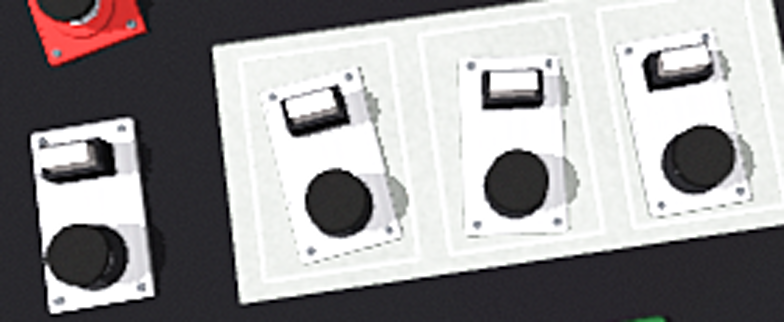

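```bash
python3 - <<'E'
import cv2,numpy as np
from h import *
im=cv2.imread("pics/top0.png")
t=[im[v-20:v+20,u-25:u+25] for u,v in((272,268),(343,260),(403,252))]
o=[cv2.resize(x,None,fx=5.2,fy=5.2,interpolation=cv2.INTER_NEAREST) for x in t]
im2=cv2.imread("pics/scene0.png")
t=[im2[v-32:v+32,u-40:u+40] for u,v in((386,248),(319,232),(262,215))]
p=[cv2.resize(x,None,fx=3.25,fy=3.25,interpolation=cv2.INTER_NEAREST) for x in t]
cv2.imwrite("pics/tags0.png",np.vstack([np.hstack(o),np.hstack(p)]))
E
```

```text
(no output)
```

View pics/tags0.png

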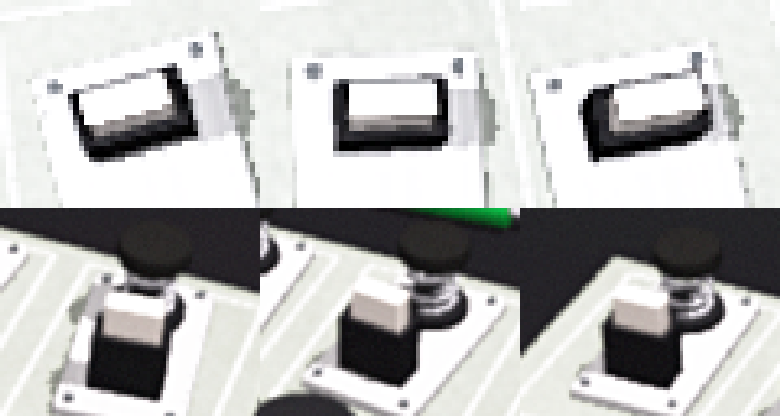

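```bash
python3 - <<'E'
from h import *
T=dict(L=(271,267),M=(344,259.2),R=(404.5,250.7));P=dict(L=(280.7,302.1),M=(344,295.3),R=(409.5,286.5))
mc=np.array([ray("top",q,1) for q in((236,246),(434,220),(450,307),(246,337))]);print("mat",mc.round(),mc.mean(0).round())
for k in T:
    a=ray("top",P[k],64);b=ray("top",T[k],70);d=b-a
    print(k,a.round(),b.round(),"dist",np.hypot(*d[:2]).round(1),"yaw",np.arctan2(d[1],d[0]).round(3), [np.round(proj("scene",q)) for q in(a,b)])
from scipy.spatial.transform import Rotation as R
s=r.sense();print(R.from_euler('xyz',s["tcp_rot"]).as_matrix().round(3))
for n,uv in(("jar",(326,188)),): print(n,ray("top",uv,75).round())
print(proj("scene",(540,60,0)))
E
```

```text
mat [[ 593.  164.    1.]
 [ 657. -252.    1.]
 [ 474. -279.    1.]
 [ 407.  134.    1.]] [533. -58.   1.]
L [473.  61.  64.] [539.  82.  70.] dist 69.7 yaw 0.299 [array([394., 225.]), array([388., 244.])]
M [488. -60.  64.] [557. -59.  70.] dist 69.3 yaw 0.012 [array([335., 209.]), array([317., 224.])]
R [ 507. -186.   64.] [ 576. -177.   70.] dist 69.6 yaw 0.135 [array([277., 194.]), array([260., 209.])]
[[-0.92   0.393 -0.   ]
 [ 0.393  0.92  -0.001]
 [-0.    -0.001 -1.   ]]
jar [699. -22.  75.]
(np.float64(374.570149991993), np.float64(269.6028511156573))
```

```bash
python3 -m inch '[[0,0,0,0,0,0,-7.7],[0,0,0,0,0,0,-7.7],[0,0,0,0,0,0,-7.7],[0,0,0,0,0,0,0]]' 40
```

```text
clock: 0.5
eef_pos: [245.0, 573.4, 250.9]
tcp_rot: [-3.137, -0.002, -3.128]
contact_force: [-0.2, 0.1, 0.2]
opening: 0.327
```

```bash
python3 -m inch '[[0,-20,-45,0,0,0,0],[0,-20,-45,0,0,0,0],[0,-20,-45,0,0,0,0],[0,-20,-45,0,0,0,0],[0,-20,-45,0,0,0,0],[0,-20,-45,0,0,0,0],[0,-20,-45,0,0,0,0],[0,0,0,0,0,0,0]]'
```

```text
clock: 1.3
eef_pos: [386.9, 251.6, 249.8]
tcp_rot: [-3.137, -0.001, 3.124]
contact_force: [-1.2, 0.6, 0.6]
opening: 0.002
```

```bash
python3 -m inch '[[0,-20,-45,0,0,0,0],[0,-20,-45,0,0,0,0],[0,-20,-45,0,0,0,0],[0,-20,-40,0,0,0,0],[0,-6,-14,0,0,0,1],[0,0,0,0,0,0,0],[0,0,0,0,0,0,0]]'
```

```text
clock: 2.0
eef_pos: [469.8, 59.6, 250.7]
tcp_rot: [-3.14, 0.001, 3.08]
contact_force: [0.4, 0.6, 0.3]
opening: -0.003
```

```bash
python3 -m inch '[[0,-3,1,40,0,0,-3.5],[0,0,0,40,0,0,0],[0,0,0,40,0,0,0],[0,0,0,25,0,0,0],[0,0,0,0,0,0,0],[0,0,0,0,0,0,0]]'; python3 - <<'E'
from h import *
for n in("scene","top"):
    cv2.imwrite(f"pics/{n}1.png",cv2.resize(viewer.grab_frame(n)[140:380,160:480,::-1],None,fx=2,fy=2))
E
```

```text
clock: 2.6
eef_pos: [473.2, 68.8, 103.5]
tcp_rot: [3.141, 0.005, -3.139]
contact_force: [0.4, -0.1, 0.5]
opening: -0.002
```

View pics/scene1.png

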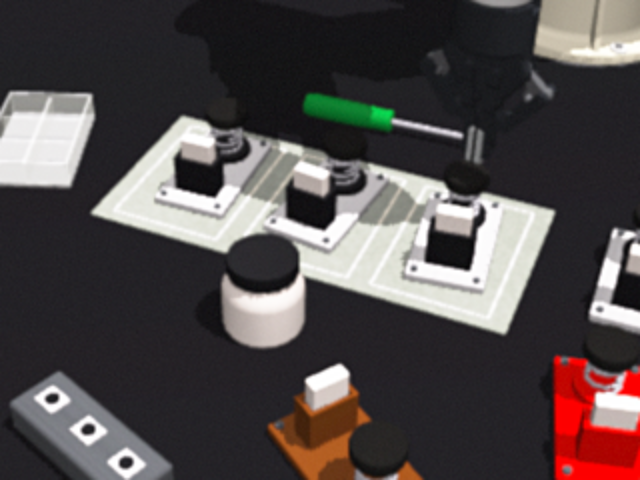

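The closed fingertips are at (473,150) in this crop, just above the left pad at (466,175), and 8 mm too far left. I'll correct that and press.

```bash
python3 -m inch '[[0,0,-8,5,0,0,0],[0,0,0,5,0,0,0],[0,0,0,0,0,0,0],[0,0,0,0,0,0,0],[0,0,0,0,0,0,0]]'; python3 -c "
from h import *
s=r.sense();print(s['eef_pos'],s['contact_force'],s['joint_efforts'].round(2))"
```

```text
clock: 3.2
eef_pos: [476.7, 60.1, 97.4]
tcp_rot: [3.14, 0.014, -3.14]
contact_force: [0.2, -0.4, 0.6]
opening: 0.002
[476.66669602  60.13058005  97.44984497] [ 0.15062216 -0.43400953  0.59574587] [-2.000e-02 -4.849e+01 -2.263e+01 -0.000e+00 -1.000e-01 -0.000e+00]
```

```bash
python3 -m inch '[[0,0,0,5,0,0,0],[0,0,0,5,0,0,0],[0,0,0,5,0,0,0],[0,0,0,0,0,0,0],[0,0,0,0,0,0,0]]'; python3 -c "
from h import *
s=r.sense();print(s['eef_pos'],s['contact_force'],s['joint_efforts'].round(2))"
```

```text
clock: 3.7
eef_pos: [477.4, 60.2, 81.3]
tcp_rot: [3.14, 0.015, -3.14]
contact_force: [0.3, -0.7, 2.7]
opening: 0.002
[477.36639769  60.17991137  81.2852594 ] [ 0.3229491  -0.7089877   2.69348882] [  0.13 -48.35 -20.72   0.07  -0.06   0.  ]
```

```bash
python3 -m inch '[[0,3,0,3,0,0,0],[0,0,0,3,0,0,0],[0,0,0,0,0,0,0],[0,0,0,0,0,0,0],[0,0,0,0,0,0,0]]'; for i in 1 2 3; do python3 -m inch '[[0,0,0,0,0,0,0]]'|egrep "eef|force"; done
```

```text
clock: 4.2
eef_pos: [474.9, 60.3, 75.3]
tcp_rot: [3.14, 0.016, -3.14]
contact_force: [-0.0, 0.4, 3.5]
opening: -0.002
eef_pos: [474.9, 60.3, 75.4]
contact_force: [0.4, -0.5, 3.8]
eef_pos: [474.9, 60.3, 75.4]
contact_force: [-0.6, -0.3, 3.7]
eef_pos: [474.9, 60.3, 75.5]
contact_force: [-0.3, -0.4, 2.7]
```

```bash
python3 -m inch '[[0,0,0,-25,0,0,0],[0,0,0,-25,0,0,0],[0,-5,-40,0,0,0,0],[0,-5,-40,0,0,0,0],[0,-3,-40,0,0,0,0],[0,0,0,0,0,0,0],[0,0,0,0,0,0,0]]'
```

```text
clock: 5.2
eef_pos: [486.6, -63.0, 126.4]
tcp_rot: [3.14, 0.014, -3.137]
contact_force: [-0.6, -0.1, -0.0]
opening: -0.003
```

```bash
python3 -m inch '[[0,-1,3,15,0,-0.8,0],[0,0,0,10,0,0,0],[0,0,0,5,0,0,0],[0,0,0,0,0,0,0],[0,0,0,0,0,0,0]]';python3 -m inch '[[0,0,0,6,0,0,0],[0,0,0,6,0,0,0],[0,0,0,6,0,0,0],[0,0,0,0,0,0,0],[0,0,0,0,0,0,0]]'; for i in 1 2 3; do python3 -m inch '[[0,0,0,0,0,0,0]]'|egrep "eef|force"; done
```

```text
clock: 5.7
eef_pos: [487.4, -57.0, 94.7]
tcp_rot: [3.139, 0.026, -3.135]
contact_force: [0.1, -0.8, 0.3]
opening: -0.005
clock: 6.2
eef_pos: [488.5, -56.7, 77.1]
tcp_rot: [3.139, 0.026, -3.134]
contact_force: [-3.6, 0.7, 12.7]
opening: -0.002
eef_pos: [488.5, -56.7, 77.3]
contact_force: [-3.3, 1.3, 12.9]
eef_pos: [488.5, -56.7, 77.7]
contact_force: [-3.2, 1.0, 10.8]
eef_pos: [488.5, -56.7, 78.0]
contact_force: [-3.8, 0.8, 11.6]
```

```bash
python3 -m inch '[[0,0,0,-25,0,0,0],[0,0,0,-25,0,0,0],[0,-6,-43,0,0,1.4,0],[0,-6,-43,0,0,0,0],[0,-6,-43,0,0,0,0],[0,0,0,0,0,0,0],[0,0,0,0,0,0,0]]'
```

```text
clock: 7.2
eef_pos: [508.5, -190.3, 129.0]
tcp_rot: [3.14, 0.004, -3.132]
contact_force: [0.1, 1.3, -1.1]
opening: -0.003
```

```bash
python3 -m inch '[[0,1,3,15,0,0,0],[0,0,0,13,0,0,0],[0,0,0,5,0,0,0],[0,0,0,0,0,0,0],[0,0,0,0,0,0,0]]';python3 -m inch '[[0,0,0,6,0,0,0],[0,0,0,6,0,0,0],[0,0,0,6,0,0,0],[0,0,0,0,0,0,0],[0,0,0,0,0,0,0]]'; for i in 1 2 3; do python3 -m inch '[[0,0,0,0,0,0,0]]'|egrep "eef|force"; done
```

```text
clock: 7.7
eef_pos: [506.9, -184.5, 93.7]
tcp_rot: [3.139, 0.003, -3.13]
contact_force: [-0.3, 0.2, -0.0]
opening: 0.002
clock: 8.2
eef_pos: [507.7, -184.4, 76.1]
tcp_rot: [3.14, 0.004, -3.129]
contact_force: [-3.1, 1.4, 8.5]
opening: 0.003
eef_pos: [507.8, -184.4, 76.3]
contact_force: [-3.0, 1.6, 9.3]
eef_pos: [507.7, -184.4, 76.5]
contact_force: [-2.1, 0.4, 7.8]
eef_pos: [507.7, -184.4, 76.7]
contact_force: [-2.1, 1.6, 8.3]
```

The forces leave no doubt about the order. The left pad took about 3.1 N at 10.6 mm, the middle about 12 N at 8.5 mm and the right about 8.4 N at 9.5 mm, so the left mount is the softest. Next I'll move to its tag.

```bash
python3 -m inch '[[0,0,0,-30,0,0,0],[0,0,0,-30,0,0,0],[0,-6,44,0,0,0,0],[0,-6,44,0,0,0,0],[0,-6,44,0,0,0,0],[0,-6,44,0,0,0,0],[0,-6,44,0,0,0,0],[0,0,0,0,0,0,0]]';python3 -m inch '[[0,0,0,0,0,0,0]]'; python3 - <<'E'
from h import *
for n in("scene","top"):
    im=viewer.grab_frame(n)[:,:,::-1]; cv2.imwrite(f"pics/{n}2f.png",im)
    cv2.imwrite(f"pics/{n}2.png",cv2.resize(im[140:380,160:480],None,fx=2,fy=2))
E
```

```text
clock: 9.3
eef_pos: [539.2, 41.5, 139.0]
tcp_rot: [3.14, 0.012, -3.136]
contact_force: [0.3, 0.0, 0.2]
opening: 0.0
clock: 9.4
eef_pos: [539.1, 42.4, 138.6]
tcp_rot: [3.14, 0.012, -3.134]
contact_force: [-0.5, -0.2, 0.3]
opening: 0.001
```

View pics/scene2.png

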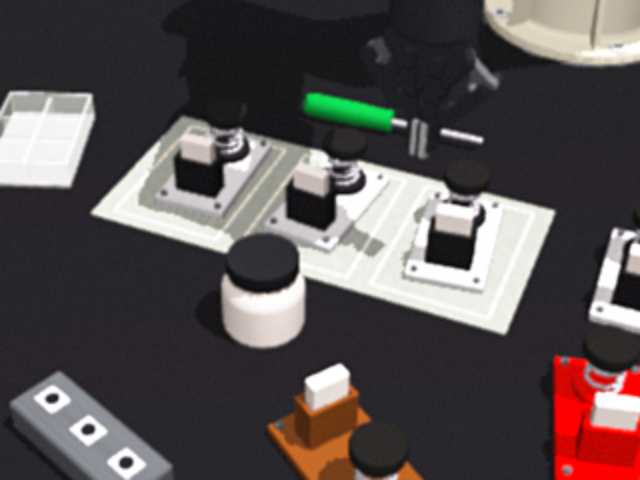

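View pics/top2.png

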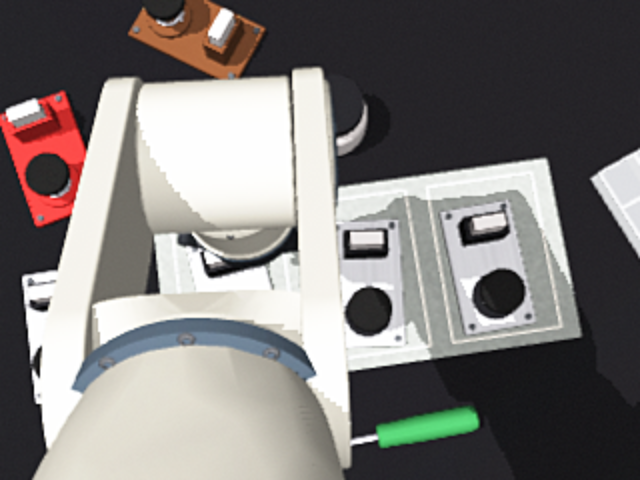

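All the pads are back up and nothing has moved: the left tag is still at (456,212) in the crop, and the fingers at (420,140) are short of it by about 40 mm in y. The top view of the left mount is blocked by the arm.

```bash
python3 -m inch '[[0,0,39,0,0,0,0],[0,0,0,0,0,0,0],[0,0,0,20,0,0,0],[0,0,0,12,0,0,0],[0,0,0,0,0,0,0],[0,0,0,0,0,0,0]]'; python3 - <<'E'
from h import *
im=viewer.grab_frame("scene")[:,:,::-1]
cv2.imwrite("pics/scene3.png",cv2.resize(im[170:290,310:470],None,fx=4,fy=4))
E
```

```text
clock: 10.1
eef_pos: [539.9, 73.9, 105.7]
tcp_rot: [3.141, 0.012, 3.139]
contact_force: [0.6, 0.2, -0.3]
opening: -0.001
```

View pics/scene3.png

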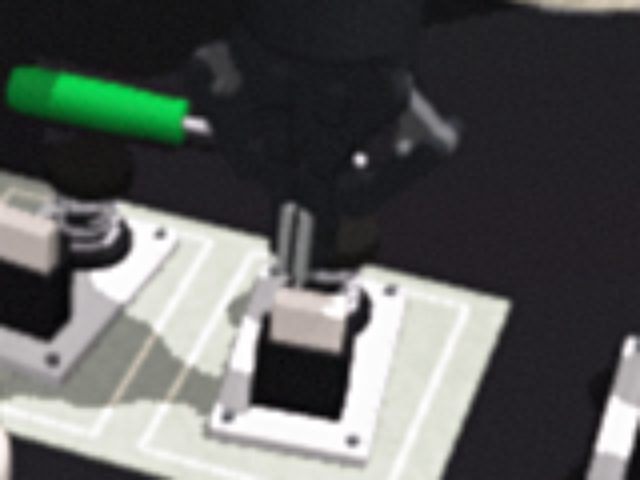

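The fingertips are at (295,285) in the crop, just above the tag top at (310,300), and need about 8 mm more to the left.

```bash
python3 -m inch '[[0,1,7,3,0,0,0],[0,0,1,3,0,0,0],[0,0,0,0,0,0,0],[0,0,0,0,0,0,0]]';python3 -m inch '[[0,0,0,6,0,0,0],[0,0,0,6,0,0,0],[0,0,0,0,0,0,0],[0,0,0,0,0,0,0]]'
```

```text
clock: 10.55
eef_pos: [539.8, 82.2, 100.7]
tcp_rot: [3.141, 0.014, 3.138]
contact_force: [0.2, 0.3, -0.9]
opening: 0.0
clock: 10.95
eef_pos: [540.3, 82.4, 88.0]
tcp_rot: [3.141, 0.015, 3.138]
contact_force: [0.8, 0.1, 3.7]
opening: 0.001
```

```bash
python3 -m inch '[[0,0,0,4,0,0,0],[0,0,0,4,0,0,0],[0,0,0,2,0,0,0],[0,0,0,0,0,0,0]]';python3 -m inch '[[0,0,0,3,0,0,0],[0,0,0,0,0,0,0]]'
```

```text
clock: 11.35
eef_pos: [540.5, 82.4, 78.0]
tcp_rot: [3.141, 0.015, 3.138]
contact_force: [-3.2, 0.3, 10.1]
opening: 0.001
clock: 11.55
eef_pos: [541.4, 82.6, 78.5]
tcp_rot: [3.14, 0.016, 3.138]
contact_force: [-0.3, -0.0, -0.1]
opening: 0.002
```

```bash
python3 -m inch '[[0,0,0,2,0,0,0],[0,0,0,0,0,0,0]]';python3 -m inch '[[0,0,0,0,0,0,0]]'; python3 -m inch '[[0,0,0,-20,0,0,0],[0,0,0,-30,0,0,0],[0,0,-40,-30,0,0,0],[0,0,-40,0,0,0,0],[0,0,-40,0,0,0,0],[0,0,0,0,0,0,0]]'; python3 - <<'E'
from h import *
im=viewer.grab_frame("scene")[:,:,::-1]
cv2.imwrite("pics/scene4f.png",im)
cv2.imwrite("pics/scene4.png",cv2.resize(im[140:320,230:470],None,fx=3.3,fy=3.3))
E
```

```text
clock: 11.75
eef_pos: [542.2, 82.7, 78.3]
tcp_rot: [3.14, 0.018, 3.138]
contact_force: [0.4, -0.3, 0.5]
opening: -0.002
clock: 11.85
eef_pos: [542.3, 82.7, 78.3]
tcp_rot: [3.14, 0.018, 3.138]
contact_force: [-0.1, -0.5, 0.2]
opening: 0.003
clock: 12.45
eef_pos: [540.7, -40.4, 158.9]
tcp_rot: [3.141, 0.018, -3.141]
contact_force: [-0.2, 0.2, -0.2]
opening: -0.002
```

View pics/scene4.png

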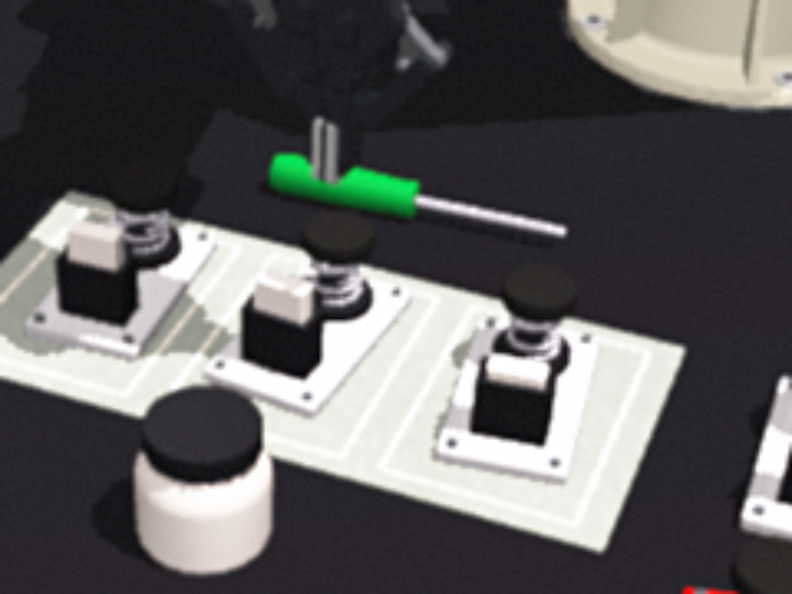

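```bash
python3 - <<'E'
from h import *
for z in (70,62,59,56): print(z,np.round(proj("scene",(539,82,z)),1))
a=cv2.imread("pics/scene0.png");b=cv2.imread("pics/scene4f.png")
x=np.vstack([np.hstack([cv2.resize(i[215:265,360:420],None,fx=6,fy=6,interpolation=cv2.INTER_NEAREST) for i in(a,b)])])
cv2.imwrite("pics/cmp.png",x)
d=cv2.absdiff(a,b)[200:].max(2);ys,xs=np.nonzero(cv2.medianBlur((d>60).astype(np.uint8),3));print(len(xs))
E
```

```text
70 [388.7 244.1]
62 [388.3 247.6]
59 [388.2 248.9]
56 [388.  250.2]
1240
```

View pics/cmp.png

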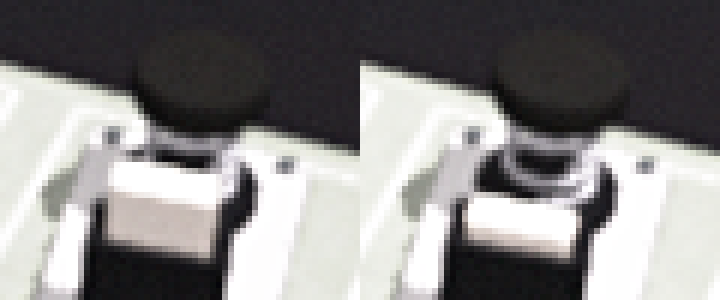

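The left tag's top edge dropped 38/6 ≈ 6.3 px. That matches the 6.1 px expected for the full 14 mm, and the plate screws haven't moved. I'll raise the arm and take a last look.

```bash
python3 -m inch '[[0,0,0,-40,0,0,0],[0,20,0,-40,0,0,0],[0,30,-30,-20,0,0,0],[0,0,0,0,0,0,0],[0,0,0,0,0,0,0]]'; python3 - <<'E'
from h import *
im=viewer.grab_frame("scene")[:,:,::-1]
cv2.imwrite("pics/scene5.png",im)
a=cv2.imread("pics/scene0.png")
k=np.vstack([i[175:310,140:520] for i in (a,im)]);cv2.imwrite("pics/cmp5.png",cv2.resize(k,None,fx=2,fy=2))
E
```

```text
clock: 13.0
eef_pos: [486.9, -66.2, 258.3]
tcp_rot: [3.139, 0.013, -3.14]
contact_force: [-0.5, -0.6, -0.8]
opening: 0.003
```

View pics/cmp5.png

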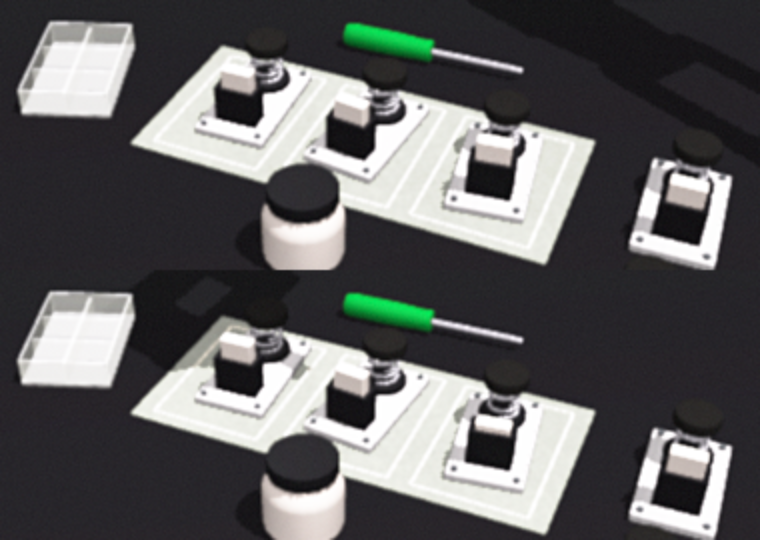

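Before (top) and after (bottom) match except for the left mount's tag at (493,428), which is down. The other tags are up at (237,347), (351,379) and (688,460), and all the pads are up.

```bash
python3 -c "
from rig import order
print(order.sign_off())"
```

```text
the job is handed in; nothing more can be done
None
```

I pressed the three pads on the mat from left to right, pushed down the tag of the left mount, which is the softest of the three, and handed the job in at about 13 s.

| Place | Depth pressed | Force |
|---|---|---|
| Left | about 10.6 mm | about 3 N |
| Middle | about 8.5 mm | about 12 N |
| Right | about 9.5 mm | about 8.4 N |

**Tag:** I stopped pressing with the fingertips about 56 mm above the bench, where the force rose to about 10 N. In the image its top edge dropped about 6.3 px, against 6.1 px expected for the full 14 mm.

**Last checks:** The final scene picture shows the other three tags up, all pads released, and the mounts, jar, screwdriver and screw box where they were. The arm finished well above everything, with only sensor noise on the force reading.

**Oddities:**
- After the 10 N reading at the tag's stop, two small extra downward moves read almost no force. I judged the tag fully down from the picture.
- The arm blocked part of the top view, so the last checks used the scene camera only.

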